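Pin the stand's swing-out bowl arm with its thumbscrew

ROBOT

A 6-joint arm with a two-finger parallel gripper is mounted at the origin on the work surface. World frame = base frame: x ahead of the robot, y to its left, z up, the work surface at z = 0. Lengths are in m, angles in degrees, forces in N, time in s.
With the tool pointing down it reaches from about 0.35 to 1 m from the base axis. Payload 7.1 kg.
Tool frame: the origin (TCP) lies between the finger pads; the fingertips stand 14 mm ahead of it and the grasp point (between the pads) lies 5 mm behind it; z points along the fingers, y is the direction in which the jaws open and shut (so a half turn about z gives the same grasp; the last joint's range is limited). The gripper opens to 85 mm and grips with 20 to 120 N. Pads are 22 mm wide; open, the fingers measure 114 mm over their backs; the gripper's body (76 mm by 85 mm) begins 54 mm behind the grasp point. The pads swing forward as they close: fully open they stand 13 mm farther back than shut.
Start: joints at [-66.52, 24.242, 93.386, -0, 62.372, -1.089], TCP at [0.26, -0.568, 0.245] pointing down, gripper open.
Joint ranges: [-172.04, 172.04], [-51.8, 120.97], [4.93, 147.93], [-75.15, 255.16], [6.16, 154.13], [-145.62, 145.62]. Speed limits (degrees/s): [136.94, 136.94, 172.46, 180, 180, 180].

INTERFACE

Orientations are given as [roll, pitch, yaw] about the fixed x, y, z axes, in that order (R = Rz(yaw) Ry(pitch) Rx(roll)).
In Python, from station import monitor, vision, r gives the robot as it stands. The module is installed in compiled form; this text tells all that it offers.
- The arm moves only by the shell command python3 -m creep 'ROWS' [FORCE]. ROWS is a JSON object of lists of equal length, an entry for each row: "delta_pos": the shift along the world's x, y, z in cm, a list of three; "twist": the turn, a rotation vector about the world's x, y, z in degrees, a list of three; "fingers": the closure, from -1 (fully open) to 1 (shut). In form: {"delta_pos": [[dx, dy, dz], ...], "twist": [[wx, wy, wz], ...], "fingers": [fingers, ...]}. A call has 1 to 12 rows; each row is the pose to reach, as a shift and turn from the pose commanded when the call began; what a row does not reach only later rows make up. A row lasts 1/8 s, in which the tool goes at most 62.5 mm and 10.7 degrees, less where a joint would pass 70% of its speed; a pose out of reach is approached as far as the arm can. A call with a gripper value outside its range is refused whole. The fingers move at their own pace and stop on an object; FORCE is the grip in N (left out, the last holds). Time passes only in rows, so rows that repeat a pose let the fingers close. It gives the time, the measured TCP pose, the force and the opening at its end, in the units of the state.
- monitor.state(): the state, without advancing time (a new reading comes with each control period).
- vision.capture(name): name is "scene" or "top"; returns a dict with "img" (420x560x3 uint8, blue, green, red), "fx", "fy", "cx", "cy" (pixels), "camera_from_world" (4x4, takes a point from world to camera coordinates). Camera axes: x right, y down, z forward; pixel columns grow to the right and rows downward; lengths in m; the calibration is good to about 2 mm. A picture is of the moment at which its call begins. There is no depth.
- r.finish_job(): hands the job in, once; it reports no verdict.
The state is a dict: "t": time; "joint_positions": joint angles; "qvel": joint speeds; "joint_efforts": joint torques, N m; "tool_pos": TCP position; "eef_rot": TCP orientation; "wrist_force": force on the tool from outside, world axes, zero at the start; "wrist_torque": the same for the moment, N m; "finger_gap": opening from 0.0 (shut) to 1.0 (fully open).
Only numpy, scipy, OpenCV 4.12 (cv2) and the standard library are available. Lean on these libraries where they do the work, as an engineer would, in place of code of your own. Each camera call takes 0.05 s, during which the arm holds its last target.

TASK

Swing the plant stand's flat bowl arm round over the locking leaf under it, then take the spade-headed thumbscrew from the wooden rest and thread it down through the arm's hole and the leaf's hole until its collar sits flush on the arm, and let go. The leaf's hole has to be found by feel: work gently, never force the screw, and leave the round-knobbed screw, the tiers' contents and the other things where they are.

Things in the scene. Friction and masses are not known exactly. Their poses are not given: they have to be found in the camera images.
- stand: Fixed aluminium plant stand. Origin: foot of its hinge post (18 mm thick, 125 mm high); z up, x away from the robot within 0.3 rad, y left. Round tiers behind and beside the post: top at z 40 mm, centre x 125 y 0, radius 90; z 90, x 50 y -235, radius 100; z 140, x 30 y 260, radius 90. Their contents rise up to 75 mm above them.
- leaf_mid (a point): Fixed point on the locking leaf's top face (z 91 mm), 100 mm from the post towards the stand's -x. The leaf is a 5 mm steel plate, 130 mm long across, 50 mm radially, with one 11.2 mm through hole. The hole's place is NOT measured: on the 100 mm circle round the post, up to 0.2 rad (20 mm) either side of here; it stays put. The leaf springs down 1 mm per 3 N, at most 4 mm.
- catch_mid (a point): Fixed point 14 mm below leaf_mid. At this height, under the leaf's hole and moving with it, two rounded spring jaws (10 mm thick, 8 mm gap) face each other along the arm's length, centred on the hole. The screw's taper wedges them apart and they grip the shank, so the screw must be pushed home with roughly 2 to 8 N and does not fall in by its own weight.
- bowl_arm (a joint): Angle of the bowl arm about the post. 0: arm along the stand's -x, over leaf_mid; positive: clockwise from above, towards stand +y. Range -0.5 to 1.1, starts at 0.5 to 0.9; light friction (0.06 N m), stays where left. A flat bar 36 mm wide, z 94 to 100 mm, from the post to 190 mm out, then an empty wire bowl ring to 280 mm. It lies over the leaf with a 3 mm gap.
- bar_hole (a point): Centre of the 11.2 mm through hole in the bowl arm, on the arm's top face (z 100 mm), 100 mm from the post axis. Moves with the arm; x points along the arm to the post, z up.
- bar_fin (a point): Middle of the upright grip fin on the bowl arm, 170 mm from the post axis: 26 mm long along the arm, 10 mm thick across it, rising 42 mm above the arm's top face; this point is 24 mm above that face (z 124 mm). x along the arm to the post, z up. Pinch across its thickness (its y).
- screw_rest: Fixed wooden block 60 x 120 x 40 mm (x, y, z), origin under its centre. Two upright 12 mm holes in its top at y = +30 and -30 mm hold the two screws, either way round.
- thumbscrew: Loose steel thumbscrew with a flat spade head, 40 g, standing upright in the rest. Origin: middle of the shank's lower end; z along the shank to the head. Plain shank 10 mm thick, 32 mm long, its lowest 6 mm tapering to 6.4 mm; then a collar 19 mm across and 4 mm high (z 32 to 36); then the flat head 26 mm (x) by 10 mm thick (y) by 36 mm high (z 36 to 72). Pinch the head across its thickness (y).
- knob_screw: The other screw in the rest, to be left there: same shank and collar, but a round black knob 26 mm across and 14 mm high. Origin as for the thumbscrew.
- bowl: Ceramic bowl, 120 mm across, 45 mm high, on the top tier. Origin under its centre.
- tub: Lidded plastic tub 95 x 75 x 63 mm on the middle tier. Origin under its centre.
- scoop: Steel scoop, about 130 mm long, on the middle tier.
- jar: Glass jar, 64 mm across, 75 mm high, on the lowest tier. Origin under its centre.
- brush: Wooden brush, 130 mm long, on the lowest tier.
- clay_pot: Small terracotta pot, 80 mm across, 70 mm high, on the table. Origin under its centre.
- dibber: Round wooden dibber rod, 20 mm thick, 140 mm long, lying on the table. Origin on its underside, at mid-length.
Not all that is in view belongs to the job. Leave any purple or turquoise look-alike of the thumbscrew alone.

How it is judged (in metres and radians):
On the way:
1. the bowl arm has been swung over the locking leaf (within 0.35 rad of its zero) (value of joint bowl_arm between -0.35 and 0.35 rad), for 0.2 s.
At the end, for the whole second after the job is handed in: The thumbscrew stands upright (within 0.12 rad) through the arm's hole and the leaf's hole, its collar within 2.5 mm of the arm's top face, its tip within 5 mm of the hole's axis, the arm within 0.26 rad of its zero, the screw at rest and released, and the round-knobbed screw still in the rest (z of thumbscrew in the frame of bar_hole below -0.0295 m and horizontal distance between thumbscrew and bar_hole below 0.005 m and angle between thumbscrew's own z axis and vertical below 0.12 rad and value of joint bowl_arm between -0.26 and 0.26 rad and linear speed of thumbscrew below 0.02 m/s and distance of knob_screw from where it was at the start of the episode below 0.02 m); the robot touches nothing.
It fails at once if the thumbscrew presses on the stand, its arm or its leaf with more than 25 N (contact force between thumbscrew and stand above 25 N).
It fails at once if a thing on the tiers, the clay pot or the dibber is moved by more than 30 mm (distance of any of bowl, tub, scoop, jar, brush, clay_pot, dibber from where it was at the start of the episode above 0.03 m).
It fails at once if the round-knobbed screw is taken out of its place (distance of knob_screw from where it was at the start of the episode above 0.03 m).
It also fails if it takes over 61 s, if anything falls off the work surface, if the arm or the gripper's body presses on something with over 40 N, if the wrist force passes 120 N, or if a joint passes its speed limit or range.

## Working session

There is one attempt and no reset: what is moved stays moved. The work goes in short steps, Python scripts to look and compute and a shell command to move; the robot and the scene stay as the last step left them, time stands still between calls to the robot, and variables do not carry over. Pictures are saved under pics/ and viewed, and the job is handed in when it is done.

```bash
mkdir -p pics
cat > h.py <<'E'
import numpy as np,cv2
from station import monitor,vision,r
def cap(n,f):
    c=vision.capture(n); cv2.imwrite(f,c['img']); np.savez(f.replace('.png','.npz'),**{k:c[k] for k in c if k!='img'}); return c
def ray(f,u,v,z):
    c=np.load(f.replace('.png','.npz')); T=c['camera_from_world']; R=T[:3,:3];t=T[:3,3]
    o=-R.T@t; d=R.T@np.array([(u-c['cx'])/c['fx'],(v-c['cy'])/c['fy'],1]); return o+d*(z-o[2])/d[2]
def proj(f,p):
    c=np.load(f.replace('.png','.npz')); T=c['camera_from_world']; q=T[:3,:3]@np.array(p)+T[:3,3]
    return np.round([c['fx']*q[0]/q[2]+c['cx'],c['fy']*q[1]/q[2]+c['cy']],1)
def crop(f,o,u0,v0,u1,v1,s):
    i=cv2.imread(f)[v0:v1,u0:u1]; cv2.imwrite(o,cv2.resize(i,None,fx=s,fy=s,interpolation=cv2.INTER_CUBIC))
E
python3 - <<'E'
from h import *
for n in('scene','top'):
    c=cap(n,f'pics/{n}0.png'); T=c['camera_from_world']; print(n,c['fx'],c['cx'],c['cy'],-T[:3,:3].T@T[:3,3],T[:3,:3].round(2).tolist())
print(monitor.state())
E
```

```text
scene 532.4097756834452 281.863605169746 200.23322726006168 [ 1.01172396 -0.71237784  0.80092181] [[0.83, 0.55, 0.02], [0.35, -0.5, -0.79], [-0.43, 0.66, -0.61]]
top 464.8870112453849 280.68400996832287 206.9351534435103 [0.30256478 0.03763794 1.40534137] [[0.01, -1.0, -0.01], [-0.98, -0.01, -0.19], [0.19, 0.01, -0.98]]
{'t': 0.1, 'joint_positions': array([-6.65198560e+01,  2.42815531e+01,  9.34263699e+01,  1.28162559e-03,
        6.23715188e+01, -1.09054412e+00]), 'qvel': array([ 0.08255181, -0.07918022, -0.05287553,  0.00353377,  0.12068781,
        0.01485882]), 'joint_efforts': array([ 2.74733793e-06, -5.58421361e+01, -2.82442564e+01,  1.55057432e-05,
        2.92555029e-03,  2.77122240e-05]), 'tool_pos': array([ 0.25970911, -0.56797515,  0.24461174]), 'eef_rot': array([-1.79920594e+02, -2.64642475e-03,  2.45700911e+01]), 'wrist_force': array([-0.14735601, -0.74064156,  0.37161352]), 'wrist_torque': array([-0.04578361, -0.08985653, -0.0049981 ]), 'finger_gap': 1.002437039582745}
```

View pics/scene0.png

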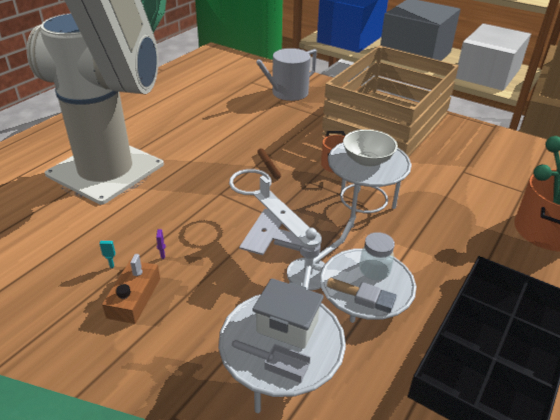

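View pics/top0.png

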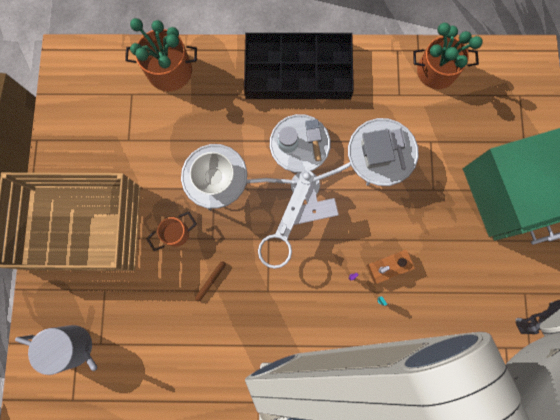

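Run:
```python
from h import *
crop('pics/top0.png','pics/t0a.png',250,160,350,270,6)
crop('pics/top0.png','pics/t0b.png',340,240,420,315,7)
crop('pics/scene0.png','pics/s0a.png',220,160,340,290,5)
crop('pics/scene0.png','pics/s0b.png',90,220,190,330,5)
```

```text
(no output)
```

View pics/t0a.png

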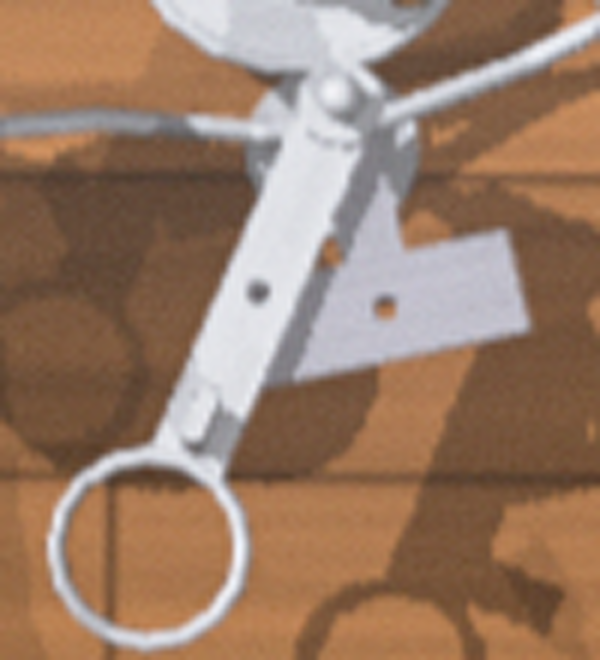

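View pics/t0b.png

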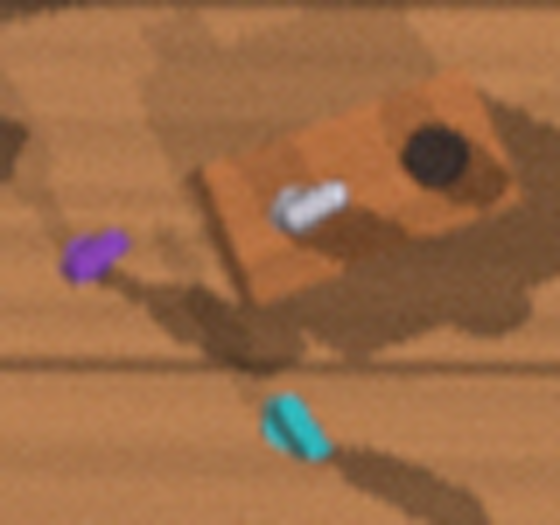

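View pics/s0a.png

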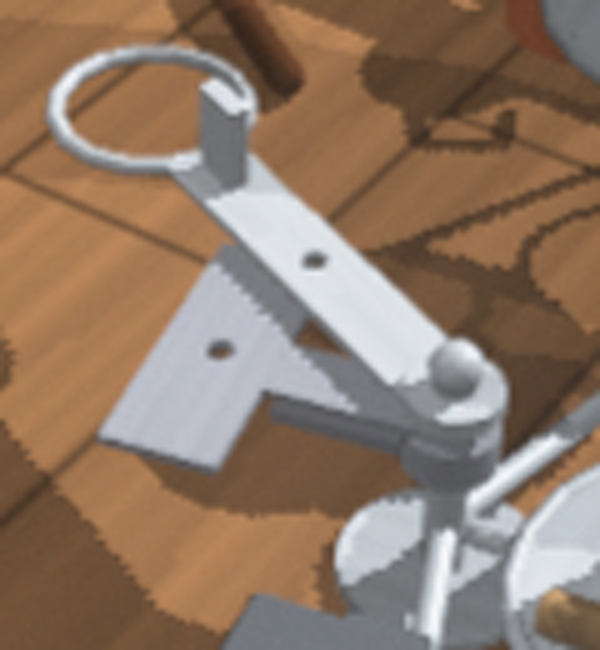

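View pics/s0b.png

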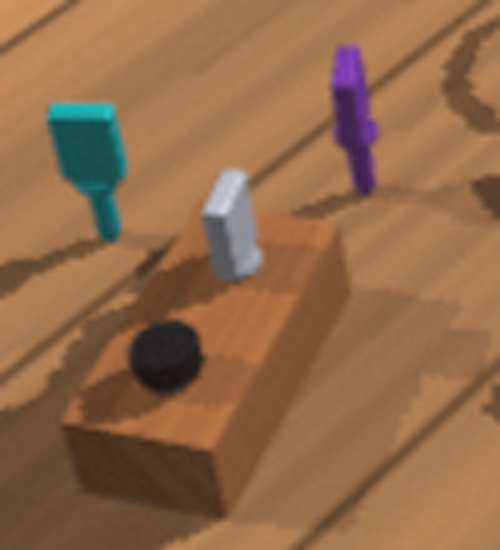

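```bash
cat >> h.py <<'E'
def cr(f,x,y,u0,v0,s,z): return ray(f,u0+(x+.5)/s-.5,v0+(y+.5)/s-.5,z)
E
python3 - <<'E'
from h import *
T='pics/top0.png';S='pics/scene0.png'
a=lambda n,x,y,z,f=T,u0=250,v0=160,s=6: print(n,cr(f,x,y,u0,v0,s,z)[:2].round(4))
b=lambda n,x,y,z:a(n,x,y,z,S,220,160,5)
a('barhole',258,292,.1);b('barhole',314,260,.1)
a('leafhole',385,307,.091);b('leafhole',221,349,.091)
a('ball',338,95,.125);b('ball',455,368,.125)
a('leafcornerR',505,230,.091);a('leafcornerRo',530,327,.091)
b('leafcornerR',218,470,.091);b('leafcornerRo',98,437,.091);b('leafcornerLo',222,247,.091)
a('finTop',200,395,.142);
b('finTop',228,98,.142)
a('ring c',148,548,.097);b('ring',152,108,.097)
c=lambda n,x,y,z:a(n,x,y,z,T,340,240,7)
d=lambda n,x,y,z:a(n,x,y,z,S,90,220,5)
for q in[(195,170),(460,72),(520,192),(258,305)]: c('block',*q,.04)
for q in[(65,425),(217,455),(348,228),(185,222)]: d('block',*q,.04)
c('knob',435,157,.057);d('knob',167,340,.058)
for q in[(283,195),(325,183),(345,197),(290,228)]: c('head',*q,.08)
for q in[(232,172),(248,178),(222,218),(206,211)]: d('headtop',*q,.08)
E
```

```text
barhole [0.545  0.0189]
barhole [0.5452 0.014 ]
leafhole [ 0.5397 -0.042 ]
leafhole [ 0.54  -0.046]
ball [ 0.6353 -0.0184]
ball [ 0.6426 -0.0356]
leafcornerR [ 0.5776 -0.0999]
leafcornerRo [ 0.5303 -0.1112]
leafcornerR [ 0.5799 -0.1045]
leafcornerRo [ 0.5309 -0.1161]
leafcornerLo [0.5023 0.0081]
finTop [0.4891 0.0459]
finTop [0.4829 0.0403]
ring c [0.4231 0.0701]
ring [0.4232 0.0656]
block [ 0.3923 -0.2006]
block [ 0.4338 -0.3124]
block [ 0.3841 -0.3351]
block [ 0.337 -0.225]
block [ 0.3842 -0.3408]
block [ 0.4405 -0.3192]
block [ 0.3975 -0.207 ]
block [ 0.3418 -0.2415]
knob [ 0.3972 -0.2963]
knob [ 0.3983 -0.3   ]
head [ 0.3799 -0.2288]
head [ 0.3848 -0.2458]
head [ 0.3793 -0.2537]
head [ 0.3667 -0.2312]
headtop [ 0.3716 -0.2367]
headtop [ 0.3791 -0.2356]
headtop [ 0.3869 -0.2568]
headtop [ 0.3792 -0.2576]
```

```bash
python3 -m creep '{"delta_pos":[[22.4,61.1,0],[22.4,61.1,0],[22.4,61.1,0],[22.4,61.1,0],[22.4,61.1,0],[22.4,61.1,0],[22.4,61.1,0],[22.4,61.1,0],[22.4,61.1,0],[22.4,61.1,0],[22.4,61.1,0],[22.4,61.1,0]],"twist":[[0,0,-47.8],[0,0,-47.8],[0,0,-47.8],[0,0,-47.8],[0,0,-47.8],[0,0,-47.8],[0,0,-47.8],[0,0,-47.8],[0,0,-47.8],[0,0,-47.8],[0,0,-47.8],[0,0,-47.8]],"fingers":[-0.3,-0.3,-0.3,-0.3,-0.3,-0.3,-0.3,-0.3,-0.3,-0.3,-0.3,-0.3]}' 20
python3 - <<'E'
from h import *
T='pics/top0.png'
print(cr(T,95,255,340,240,7,.06),cr(T,295,425,340,240,7,.06))
cap('scene','pics/s1.png')
print(monitor.state()['joint_positions'])
E
```

```text
t: 1.6
tool_pos: [0.4842, 0.0445, 0.245]
eef_rot: [-180.0, 0.0, -23.0]
wrist_force: [-0.2, 0.1, 0.3]
finger_gap: 0.651
[ 0.35620255 -0.15534252  0.06      ] [ 0.28866426 -0.23463293  0.06      ]
[ 3.71376300e+00  1.25317833e+01  1.10633686e+02 -1.47285594e-02
  5.68872942e+01  1.16818854e+02]
```

View pics/s1.png

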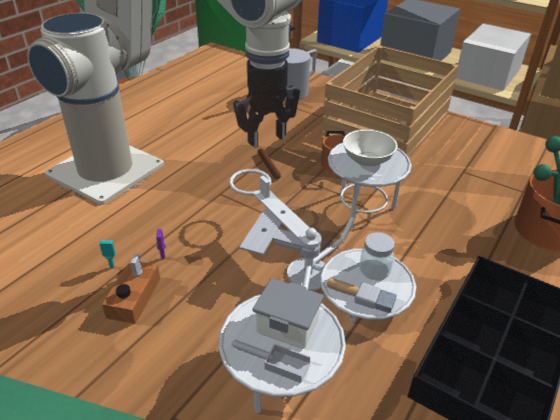

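Run:
```python
from h import *
S='pics/s1.png'
crop(S,'pics/s1a.png',220,80,320,215,5)
import math
p=np.array([.4842,.0445,.245-.014]); d=np.array([math.cos(math.radians(67)),math.sin(math.radians(67)),0])
for k in(-.028,.028,0): print(proj(S,p+k*d), (proj(S,p+k*d)-[220,80])*5)
```

```text
[255.1 146.5] [175.5 332.5]
[278.5 138.9] [292.5 294.5]
[266.9 142.7] [234.5 313.5]
```

View pics/s1a.png

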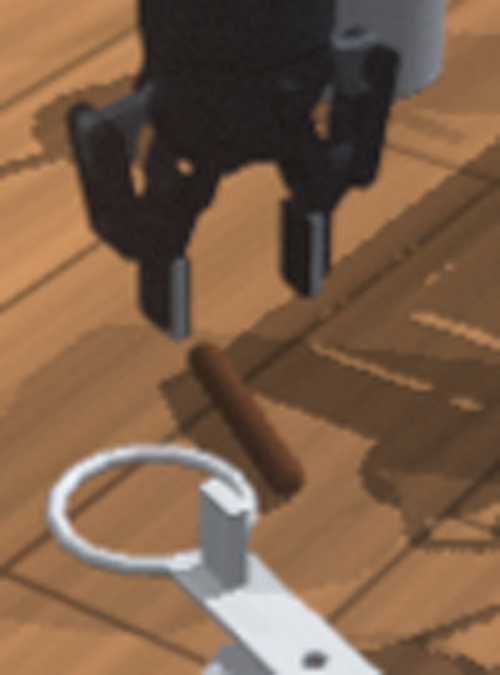

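```bash
python3 -m creep '{"delta_pos":[[0,0,-6],[0,0,-11.9],[0,0,-11.9],[0,0,-11.9],[0,0,-11.9],[0,0,-11.9],[0,0,-11.9],[0,0,-11.9],[0,0,-11.9]],"twist":[[0,0,0],[0,0,0],[0,0,0],[0,0,0],[0,0,0],[0,0,0],[0,0,0],[0,0,0],[0,0,0]],"fingers":[-0.3,-0.3,-0.3,1,1,1,1,1,1]}' 25
python3 - <<'E'
from h import *
cap('scene','pics/s2.png');crop('pics/s2.png','pics/s2a.png',200,100,340,260,4)
print(monitor.state()['wrist_torque'])
E
```

```text
t: 2.78
tool_pos: [0.4855, 0.0427, 0.1287]
eef_rot: [-179.9, -0.2, -23.2]
wrist_force: [-0.6, 0.1, 8.7]
finger_gap: 0.111
[-0.20570197  0.17486126 -0.0709784 ]
```

View pics/s2a.png

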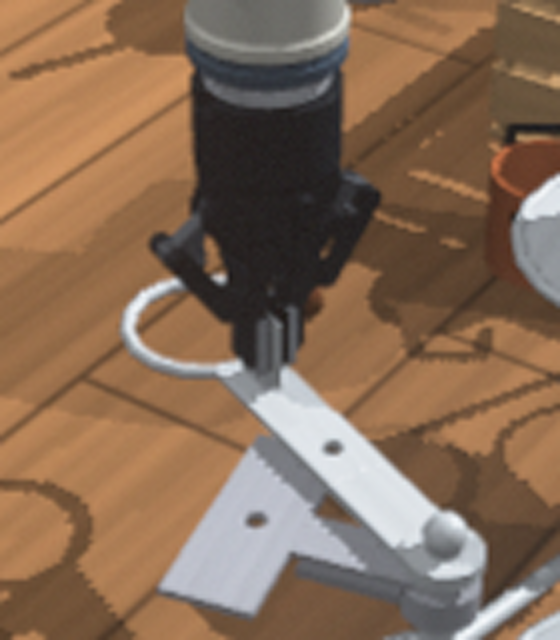

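Run:
```python
import numpy as np
v=np.array([-15.35,6.70])
for a in np.arange(4,37,4).tolist()+[34.5]:
    t=np.radians(a);R=np.array([[np.cos(t),-np.sin(t)],[np.sin(t),np.cos(t)]]);print(a,(R@v-v).round(2))
```

```text
4 [-0.43 -1.09]
8 [-0.78 -2.2 ]
12 [-1.06 -3.34]
16 [-1.25 -4.49]
20 [-1.37 -5.65]
24 [-1.4  -6.82]
28 [-1.35 -7.99]
32 [-1.22 -9.15]
36 [ -1.01 -10.3 ]
34.5 [-1.1  -9.87]
```

```bash
python3 -m creep '{"delta_pos":[[-0.43,-1.09,0.2],[-0.78,-2.2,0.2],[-1.06,-3.34,0.2],[-1.25,-4.49,0.2],[-1.37,-5.65,0.2],[-1.4,-6.82,0.2],[-1.35,-7.99,0.2],[-1.22,-9.15,0.2],[-1.1,-9.87,0.2],[-1.1,-9.87,0.2],[-1.1,-9.87,0.2]],"twist":[[0,0,4],[0,0,8],[0,0,12],[0,0,16],[0,0,20],[0,0,24],[0,0,28],[0,0,32],[0,0,34.5],[0,0,34.5],[0,0,34.5]],"fingers":[1,1,1,1,1,1,1,1,1,1,1]}' 25
python3 - <<'E'
from h import *
cap('scene','pics/s3.png');crop('pics/s3.png','pics/s3a.png',200,100,340,280,4)
cap('top','pics/t3.png');crop('pics/t3.png','pics/t3a.png',250,160,350,270,6)
print(monitor.state()['wrist_torque'])
E
```

```text
t: 4.2
tool_pos: [0.4756, -0.0559, 0.1289]
eef_rot: [179.9, -0.4, 11.3]
wrist_force: [11.2, 2.3, -20.7]
finger_gap: 0.107
[ 0.57412553 -1.67034911  0.26262712]
```

View pics/s3a.png

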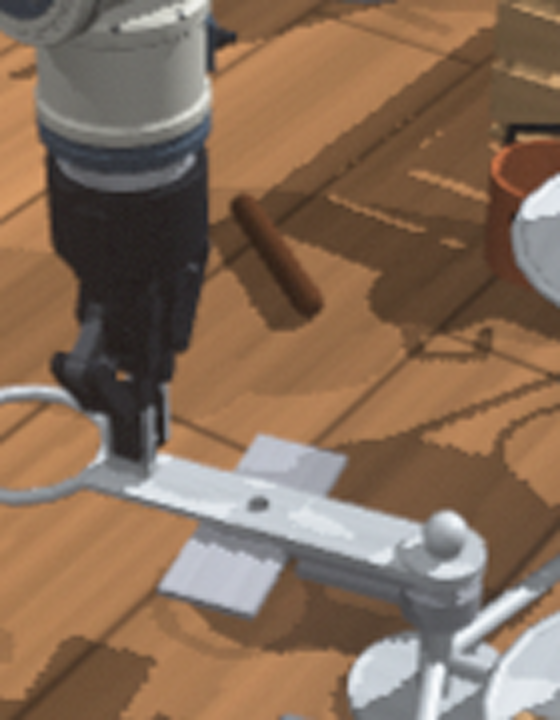

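View pics/t3a.png

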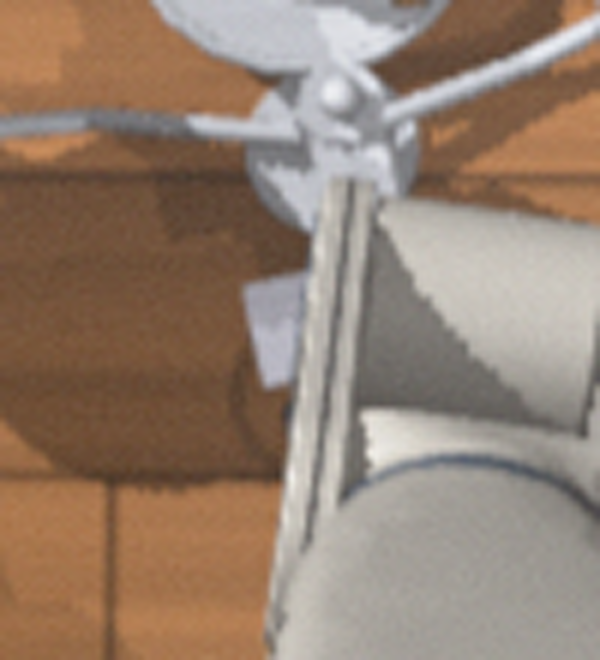

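```bash
python3 -m creep '{"delta_pos":[[0,0,-0.1],[0,0,-0.1],[0,0,-0.1],[-1,-1,5],[-4,-6,8],[-9,-12,8],[-9,-15,8],[-9,-19,8],[-9,-19,8],[-9,-19,8]],"twist":[[0,0,0],[0,0,0],[0,0,0],[0,0,0],[0,0,10],[0,0,20],[0,0,30],[0,0,40],[0,0,50],[0,0,60]],"fingers":[0.3,0,-0.3,-0.3,0,0,0,0,0,0]}' 25
python3 - <<'E'
from h import *
cap('scene','pics/s4.png');crop('pics/s4.png','pics/s4a.png',200,160,340,280,5)
cap('top','pics/t4.png');crop('pics/t4.png','pics/t4a.png',250,160,350,270,6)
E
```

```text
t: 5.55
tool_pos: [0.3825, -0.2469, 0.2086]
eef_rot: [180.0, 0.0, 71.5]
wrist_force: [0.4, -0.5, 0.8]
finger_gap: 0.501
```

View pics/s4a.png

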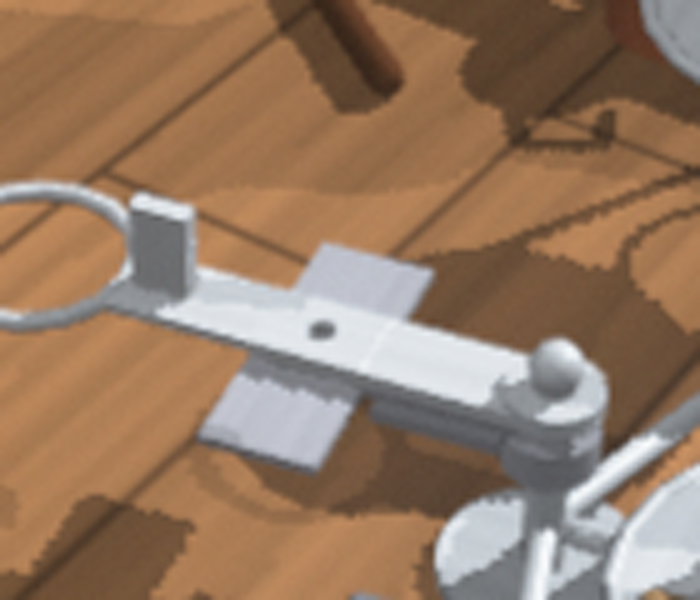

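View pics/t4a.png

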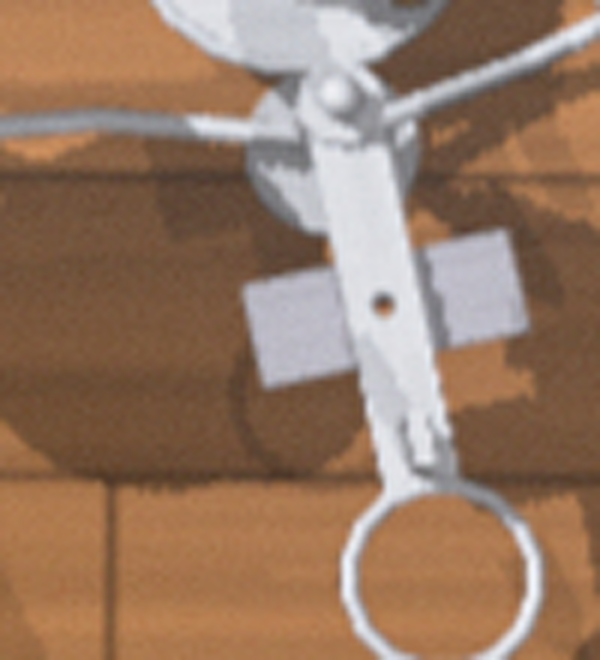

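Run:
```python
from h import *
T='pics/t4.png';S='pics/s4.png'
print('bar top',cr(T,384,303.5,250,160,6,.1),'scene',cr(S,321.5,329.5,200,160,5,.1))
print('ring',cr(T,441,575,250,160,6,.097))
crop(T,'pics/t4b.png',300,195,330,225,20)
crop('pics/t4.png','pics/t4c.png',340,240,420,315,8)
P=np.array([.639,-.0243])
for n,q in(('leaf',(.5397,-.042)),('bar0',(.545,.0189)),('ring0',(.4231,.0701)),('bar1',cr(T,384,303.5,250,160,6,.1)[:2]),('ring1',cr(T,441,575,250,160,6,.097)[:2])):
    d=np.array(q)-P;print(n,np.hypot(*d),np.degrees(np.arctan2(d[1],d[0]))%360)
```

```text
bar top [ 0.53972107 -0.04101208  0.1       ] scene [ 0.53927695 -0.0445644   0.1       ]
ring [ 0.41135058 -0.06705715  0.097     ]
leaf 0.1008651575123938 190.10669744930135
bar0 0.10345163120995239 155.31769615172726
ring0 0.2356356721721056 156.3831529363192
bar1 0.10067571667880355 189.5552792298554
ring1 0.23162994905732728 190.63737542319734
```

View pics/t4b.png

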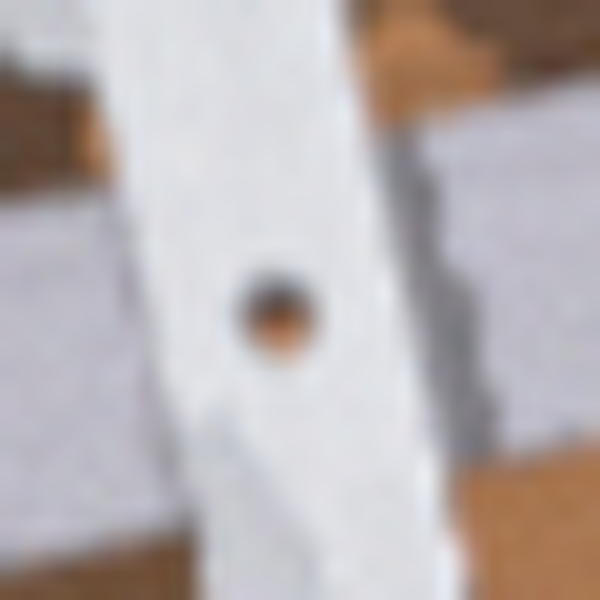

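View pics/t4c.png

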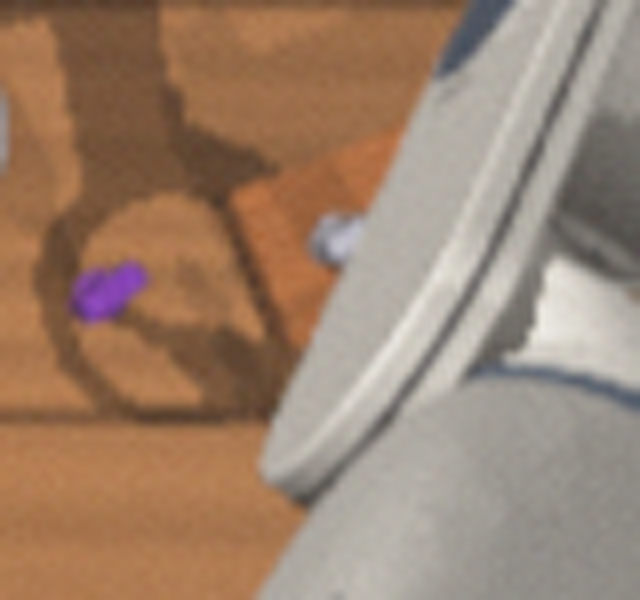

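Run:
```python
from h import *
crop('pics/top0.png','pics/t0c.png',372,258,394,280,27)
crop('pics/scene0.png','pics/s0c.png',122,246,152,282,16)
```

```text
(no output)
```

View pics/t0c.png

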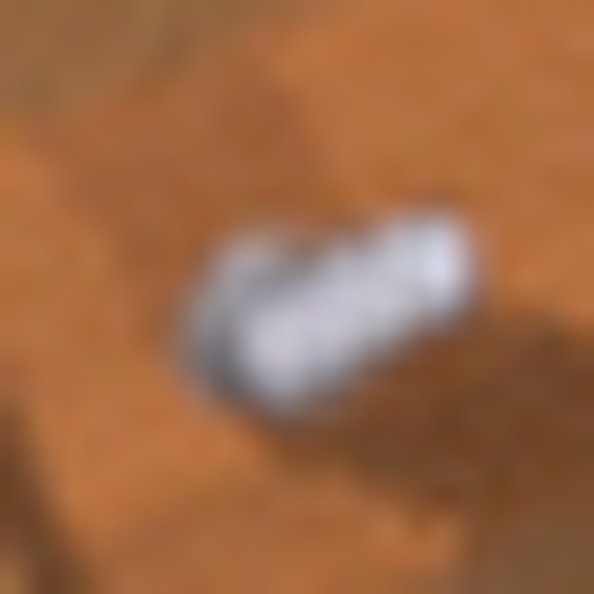

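View pics/s0c.png

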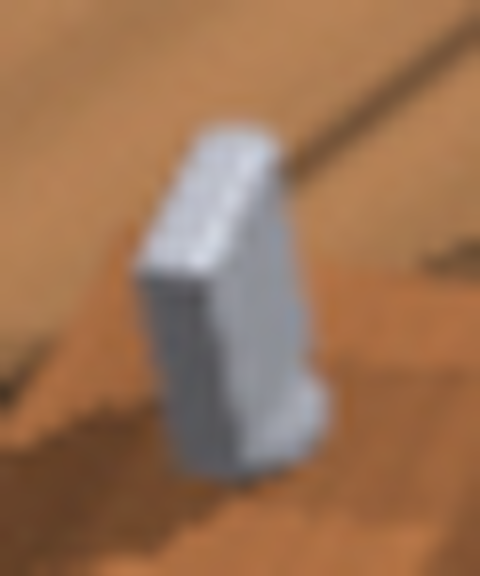

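Run:
```python
from h import *
a=lambda x,y:cr('pics/top0.png',x,y,372,258,27,.08)[:2]
b=lambda x,y:cr('pics/scene0.png',x,y,122,246,16,.08)[:2]
print(a(357,313),b(211,203))
for p,q in((a(262,372),a(455,248)),(b(174,271),b(247,135)),(b(140,268),b(215,125)),(b(208,275),b(280,145))):
    d=q-p;print(np.hypot(*d),np.degrees(np.arctan2(d[1],d[0])))
```

```text
[ 0.37525803 -0.24196752] [ 0.37811676 -0.24642189]
0.02434500964333361 -57.70582371514137
0.02369006533407548 114.81964298238647
0.024900860749529394 115.48273046657752
0.022666898026111857 113.96992705837143
```

```bash
python3 -m creep '{"delta_pos":[[-0.55,0.26,-2],[-0.55,0.26,-5],[-0.55,0.26,-9.5],[-0.55,0.26,-9.5],[-0.55,0.26,-9.5],[-0.55,0.26,-9.5]],"twist":[[0,0,43.5],[0,0,43.5],[0,0,43.5],[0,0,43.5],[0,0,43.5],[0,0,43.5]],"fingers":[0,0,0,0,0,0]}' 25
python3 - <<'E'
from h import *
cap('scene','pics/s5.png');crop('pics/s5.png','pics/s5a.png',80,190,190,320,5)
E
```

```text
t: 6.4
tool_pos: [0.3778, -0.2437, 0.1139]
eef_rot: [180.0, 0.1, 114.4]
wrist_force: [0.2, 0.1, -0.5]
finger_gap: 0.499
```

View pics/s5a.png

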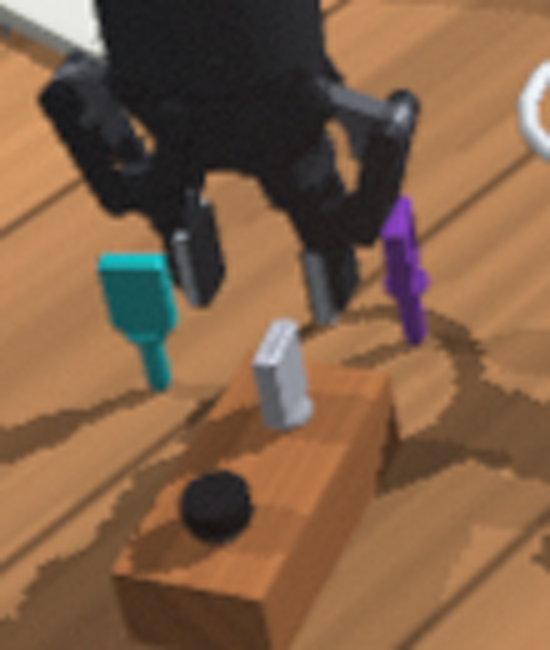

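```bash
python3 -m creep '{"delta_pos":[[0,0,-2],[0,0,-4],[0,0,-5.3],[0,0,-5.3],[0,0,-5.3],[0,0,-5.3],[0,0,-5.3],[0,0,-5.3],[0,0,-5.3]],"twist":[[0,0,0],[0,0,0],[0,0,0],[0,0,0],[0,0,0],[0,0,0],[0,0,0],[0,0,0],[0,0,0]],"fingers":[0,0,0,0.6,1,1,1,1,1]}' 30
python3 - <<'E'
from h import *
cap('scene','pics/s6.png');crop('pics/s6.png','pics/s6a.png',80,190,190,320,5)
print(monitor.state()['wrist_torque'])
E
```

```text
t: 7.58
tool_pos: [0.3768, -0.2438, 0.0608]
eef_rot: [-180.0, 0.0, 114.7]
wrist_force: [-4.2, -3.7, -3.4]
finger_gap: 0.113
[-0.71680634  0.67819364  0.00859832]
```

View pics/s6a.png

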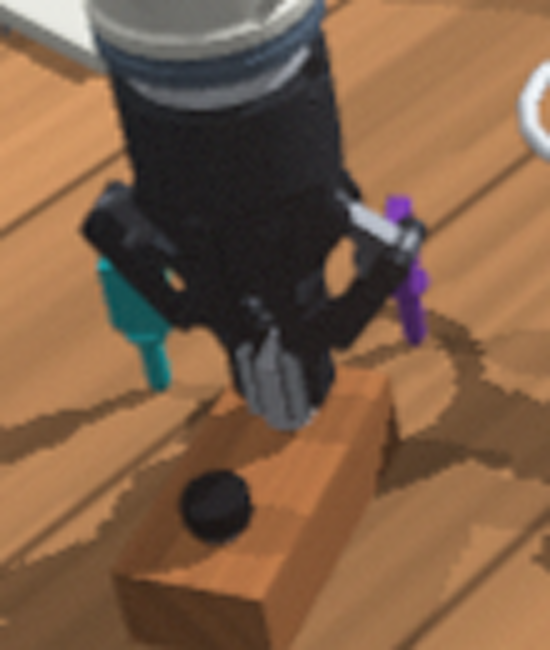

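```bash
python3 -m creep '{"delta_pos":[[-0.05,-0.05,0],[-0.05,-0.05,0.5],[-0.05,-0.05,1.5],[-0.05,-0.05,3],[-0.05,-0.05,5],[-0.05,-0.05,7],[-0.05,-0.05,9],[-0.05,-0.05,9],[-0.05,-0.05,9]],"twist":[[0,0,0],[0,0,0],[0,0,0],[0,0,0],[0,0,0],[0,0,0],[0,0,0],[0,0,0],[0,0,0]],"fingers":[1,1,1,1,1,1,1,1,1]}' 30
python3 - <<'E'
from h import *
cap('scene','pics/s7.png');crop('pics/s7.png','pics/s7a.png',80,150,190,280,5)
print(monitor.state()['wrist_torque'])
E
```

```text
t: 8.75
tool_pos: [0.3769, -0.2439, 0.1504]
eef_rot: [180.0, 0.0, 114.7]
wrist_force: [0.3, -0.0, -0.6]
finger_gap: 0.111
[-0.02069682 -0.0135244  -0.01996861]
```

View pics/s7a.png

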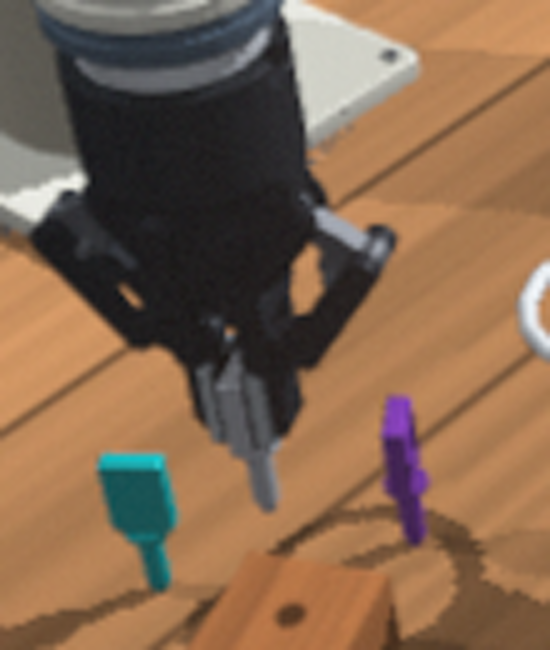

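```bash
python3 -m creep '{"delta_pos":[[1,1,4],[4,5,6.5],[8,10,6.5],[12,15,6.5],[16.26,20.11,6],[16.26,20.11,4],[16.26,20.11,2.2],[16.26,20.11,2.2],[16.26,20.11,2.2],[16.26,20.11,2.2]],"twist":[[0,0,0],[0,0,0],[0,0,0],[0,0,0],[0,0,0],[0,0,0],[0,0,0],[0,0,0],[0,0,0],[0,0,0]],"fingers":[1,1,1,1,1,1,1,1,1,1]}' 30
python3 - <<'E'
from h import *
cap('scene','pics/s8.png');crop('pics/s8.png','pics/s8a.png',210,130,330,260,5)
p=monitor.state()['tool_pos'];print(p,monitor.state()['wrist_force'])
for z in(.119,.145): 
  q=proj('pics/s8.png',[p[0],p[1],z]); print(z,q,(q-[210,130])*5)
E
```

```text
t: 10.05
tool_pos: [0.5399, -0.0432, 0.173]
eef_rot: [179.9, 0.0, 114.7]
wrist_force: [-1.7, -0.5, 0.6]
finger_gap: 0.113
[ 0.53984485 -0.04320822  0.17303624] [-0.74097607  0.05857041 -0.30433337]
0.119 [264.5 218. ] [272.5 440. ]
0.145 [264.5 207.9] [272.5 389.5]
```

View pics/s8a.png

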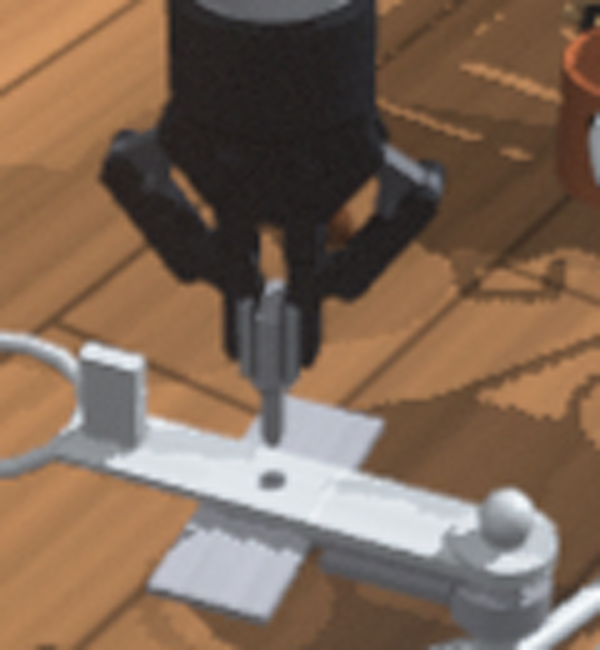

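Run:
```python
from h import *
S='pics/s8.png'
crop(S,'pics/s8b.png',250,205,280,235,20)
print(cr(S,272,480,210,130,5,.1))
```

```text
[ 0.53962109 -0.04470214  0.1       ]
```

View pics/s8b.png

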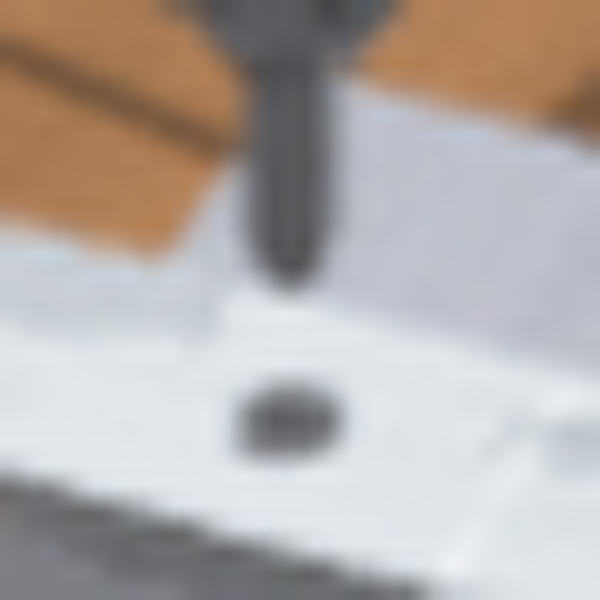

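```bash
python3 -m creep '{"delta_pos":[[0,0,-0.8],[0,0,-1.4],[0,0,-1.8],[0,0,-2.0],[0,0,-2.1],[0,0,-2.1]],"twist":[[0,0,0],[0,0,0],[0,0,0],[0,0,0],[0,0,0],[0,0,0]],"fingers":[1,1,1,1,1,1]}' 30
python3 - <<'E'
from h import *
cap('scene','pics/s9.png')
crop('pics/s9.png','pics/s9b.png',250,205,280,235,20)
E
```

```text
t: 10.85
tool_pos: [0.5395, -0.0429, 0.1513]
eef_rot: [180.0, 0.0, 114.7]
wrist_force: [-0.9, 1.4, -0.7]
finger_gap: 0.114
```

View pics/s9b.png

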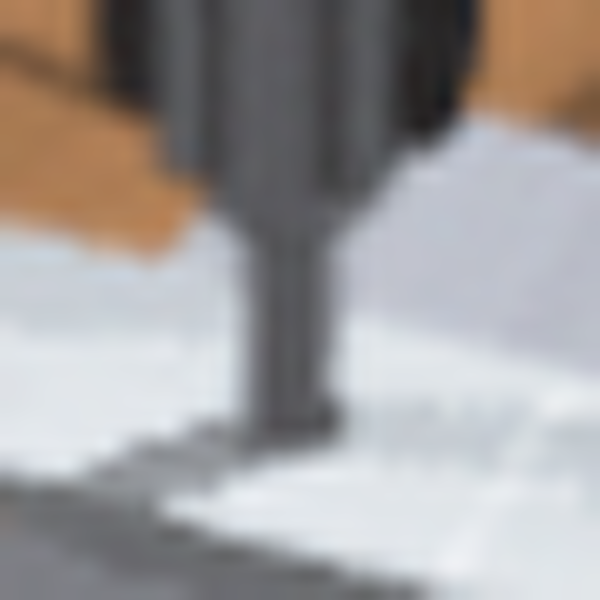

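```bash
python3 -m creep '{"delta_pos":[[0,0,-0.1],[0,0,-0.2],[0,0,-0.3],[0,0,-0.4],[0,0,-0.4]],"twist":[[0,0,0],[0,0,0],[0,0,0],[0,0,0],[0,0,0]],"fingers":[1,1,1,1,1]}' 30
```

```text
t: 11.52
tool_pos: [0.5394, -0.0429, 0.1472]
eef_rot: [-180.0, -0.0, 114.7]
wrist_force: [0.1, 0.4, -1.2]
finger_gap: 0.11
```

```bash
python3 -m creep '{"delta_pos":[[0,0,-0.1],[0,0,-0.2],[0,0,-0.3],[0,0,-0.35],[0,0,-0.4],[0,0,-0.4]],"twist":[[0,0,0],[0,0,0],[0,0,0],[0,0,0],[0,0,0],[0,0,0]],"fingers":[1,1,1,1,1,1]}' 30
```

```text
t: 12.28
tool_pos: [0.5394, -0.0429, 0.1433]
eef_rot: [-180.0, -0.0, 114.7]
wrist_force: [0.7, -0.4, 0.1]
finger_gap: 0.115
```

```bash
python3 -m creep '{"delta_pos":[[0,0,-0.05],[0,0,-0.1],[0,0,-0.15],[0,0,-0.2],[0,0,-0.2]],"twist":[[0,0,0],[0,0,0],[0,0,0],[0,0,0],[0,0,0]],"fingers":[1,1,1,1,1]}' 30
```

```text
t: 12.9
tool_pos: [0.5395, -0.0429, 0.1413]
eef_rot: [-180.0, -0.0, 114.7]
wrist_force: [0.2, 0.5, -0.4]
finger_gap: 0.115
```

```bash
python3 -m creep '{"delta_pos":[[0,0,-0.05],[0,0,-0.1],[0,0,-0.15],[0,0,-0.2],[0,0,-0.2]],"twist":[[0,0,0],[0,0,0],[0,0,0],[0,0,0],[0,0,0]],"fingers":[1,1,1,1,1]}' 30
```

```text
t: 13.52
tool_pos: [0.5394, -0.0429, 0.1393]
eef_rot: [-180.0, -0.0, 114.7]
wrist_force: [0.2, -0.2, -0.1]
finger_gap: 0.115
```

```bash
python3 -m creep '{"delta_pos":[[0,0,-0.1],[0,0,-0.2],[0,0,-0.3],[0,0,-0.4],[0,0,-0.4]],"twist":[[0,0,0],[0,0,0],[0,0,0],[0,0,0],[0,0,0]],"fingers":[1,1,1,1,1]}' 30
```

```text
t: 14.15
tool_pos: [0.5393, -0.0432, 0.1351]
eef_rot: [-180.0, 0.0, 114.7]
wrist_force: [-0.3, -3.3, -0.6]
finger_gap: 0.113
```

```bash
python3 -m creep '{"delta_pos":[[0,0,-0.05],[0,0,-0.1],[0,0,-0.15],[0,0,-0.2],[0,0,-0.2]],"twist":[[0,0,0],[0,0,0],[0,0,0],[0,0,0],[0,0,0]],"fingers":[1,1,1,1,1]}' 30
```

```text
t: 14.78
tool_pos: [0.5394, -0.0431, 0.1334]
eef_rot: [-180.0, 0.0, 114.7]
wrist_force: [-1.6, -5.3, 2.0]
finger_gap: 0.112
```

```bash
python3 -m creep '{"delta_pos":[[0,-0.04,0],[-0.01,-0.06,0],[-0.01,-0.06,0]],"twist":[[0,0,0],[0,0,0],[0,0,0]],"fingers":[1,1,1]}' 30
```

```text
t: 15.15
tool_pos: [0.5395, -0.0434, 0.1333]
eef_rot: [180.0, -0.0, 114.7]
wrist_force: [-1.3, -1.9, 1.5]
finger_gap: 0.112
```

```bash
python3 -m creep '{"delta_pos":[[-0.02,-0.03,-0.05],[-0.02,-0.03,-0.1],[-0.02,-0.03,-0.15],[-0.02,-0.03,-0.2],[-0.02,-0.03,-0.2]],"twist":[[0,0,0],[0,0,0],[0,0,0],[0,0,0],[0,0,0]],"fingers":[1,1,1,1,1]}' 30
```

```text
t: 15.78
tool_pos: [0.5392, -0.0437, 0.1312]
eef_rot: [180.0, -0.0, 114.7]
wrist_force: [0.1, -0.1, -1.2]
finger_gap: 0.112
```

```bash
python3 -m creep '{"delta_pos":[[0,0,-0.05],[0,0,-0.1],[0,0,-0.15],[0,0,-0.2],[0,0,-0.25],[0,0,-0.25]],"twist":[[0,0,0],[0,0,0],[0,0,0],[0,0,0],[0,0,0],[0,0,0]],"fingers":[1,1,1,1,1,1]}' 30
```

```text
t: 16.52
tool_pos: [0.5391, -0.0438, 0.1288]
eef_rot: [-180.0, -0.0, 114.7]
wrist_force: [-0.1, 1.2, -0.4]
finger_gap: 0.11
```

```bash
python3 -m creep '{"delta_pos":[[0,0,-0.05],[0,0,-0.1],[0,0,-0.15],[0,0,-0.2],[0,0,-0.2]],"twist":[[0,0,0],[0,0,0],[0,0,0],[0,0,0],[0,0,0]],"fingers":[1,1,1,1,1]}' 30
```

```text
t: 17.15
tool_pos: [0.5391, -0.0438, 0.1268]
eef_rot: [-180.0, -0.0, 114.7]
wrist_force: [0.3, 1.4, 0.8]
finger_gap: 0.113
```

```bash
python3 -m creep '{"delta_pos":[[0,0,-0.05],[0,0,-0.1],[0,0,-0.15],[0,0,-0.2],[0,0,-0.2]],"twist":[[0,0,0],[0,0,0],[0,0,0],[0,0,0],[0,0,0]],"fingers":[1,1,1,1,1]}' 30
```

```text
t: 17.77
tool_pos: [0.5393, -0.0438, 0.1249]
eef_rot: [180.0, 0.0, 114.7]
wrist_force: [-1.2, -0.3, 3.6]
finger_gap: 0.114
```

```bash
python3 -m creep '{"delta_pos":[[0,0,-0.05],[0,0,-0.1],[0,0,-0.15],[0,0,-0.2],[0,0,-0.2]],"twist":[[0,0,0],[0,0,0],[0,0,0],[0,0,0],[0,0,0]],"fingers":[1,1,1,1,1]}' 30
python3 - <<'E'
from h import *
cap('scene','pics/s10.png')
crop('pics/s10.png','pics/s10b.png',235,180,295,240,10)
E
```

```text
t: 18.4
tool_pos: [0.5392, -0.0438, 0.1227]
eef_rot: [-180.0, 0.0, 114.7]
wrist_force: [0.1, 0.1, 1.9]
finger_gap: 0.108
```

View pics/s10b.png

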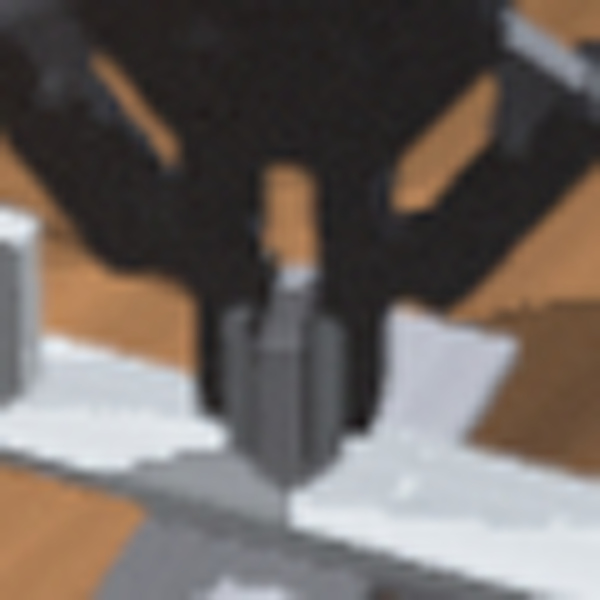

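```bash
python3 -m creep '{"delta_pos":[[0,0,-0.05],[0,0,-0.1],[0,0,-0.15],[0,0,-0.15]],"twist":[[0,0,0],[0,0,0],[0,0,0],[0,0,0]],"fingers":[1,1,1,1]}' 30
```

```text
t: 18.95
tool_pos: [0.5391, -0.0438, 0.1212]
eef_rot: [-180.0, -0.0, 114.7]
wrist_force: [-0.2, -1.1, 2.2]
finger_gap: 0.111
```

```bash
python3 -m creep '{"delta_pos":[[0,0,-0.05],[0,0,-0.05],[0,0,-0.05]],"twist":[[0,0,0],[0,0,0],[0,0,0]],"fingers":[1,1,1]}' 30
```

```text
t: 19.32
tool_pos: [0.5392, -0.0438, 0.1208]
eef_rot: [-180.0, -0.0, 114.7]
wrist_force: [0.1, -0.2, 1.6]
finger_gap: 0.113
```

```bash
python3 -m creep '{"delta_pos":[[0,0,-0.05],[0,0,-0.05],[0,0,-0.05]],"twist":[[0,0,0],[0,0,0],[0,0,0]],"fingers":[1,1,1]}' 30
```

```text
t: 19.7
tool_pos: [0.5392, -0.0438, 0.1207]
eef_rot: [180.0, 0.0, 114.7]
wrist_force: [-1.4, 0.4, 6.3]
finger_gap: 0.107
```

```bash
python3 -m creep '{"delta_pos":[[0,0,-0.05],[0,0,-0.05],[0,0,-0.05]],"twist":[[0,0,0],[0,0,0],[0,0,0]],"fingers":[1,1,1]}' 30
```

```text
t: 20.08
tool_pos: [0.5392, -0.0438, 0.1206]
eef_rot: [180.0, 0.0, 114.7]
wrist_force: [-3.6, 0.0, 10.8]
finger_gap: 0.112
```

```bash
python3 -m creep '{"delta_pos":[[0,0,0.05],[0,0,0.05],[0,0,0.05],[0,0,0.05],[0,0,1.5],[0,0,4],[0,0,8],[-2,-5,10],[-6,-11,10],[-12,-18,10],[-14,-22,10],[-14,-22,10]],"twist":[[0,0,0],[0,0,0],[0,0,0],[0,0,0],[0,0,0],[0,0,0],[0,0,0],[0,0,0],[0,0,0],[0,0,0],[0,0,0],[0,0,0]],"fingers":[0.6,0.3,0.2,0.2,0.2,0.2,0.2,0.2,0.2,0.2,0.2,0.2]}' 30
python3 - <<'E'
from h import *
cap('scene','pics/s11.png')
crop('pics/s11.png','pics/s11b.png',215,150,335,270,5)
cap('top','pics/t11.png')
crop('pics/t11.png','pics/t11b.png',250,160,350,270,5)
E
```

```text
t: 21.58
tool_pos: [0.3975, -0.2661, 0.221]
eef_rot: [180.0, 0.1, 114.5]
wrist_force: [0.3, 0.3, -0.3]
finger_gap: 0.399
```

View pics/s11b.png

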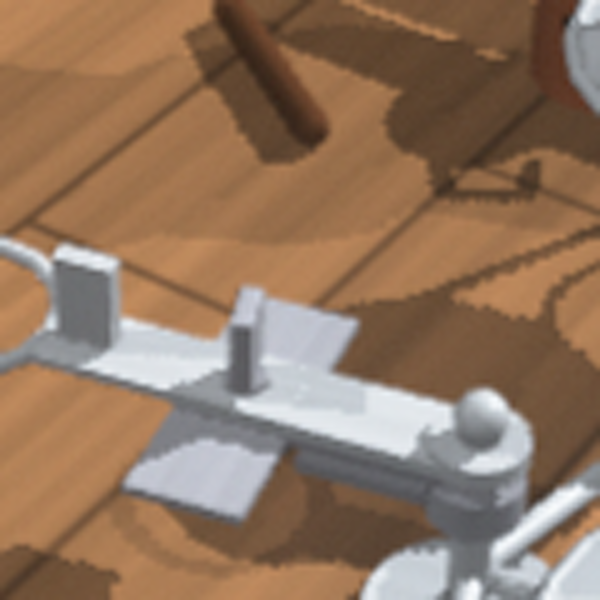

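View pics/t11b.png

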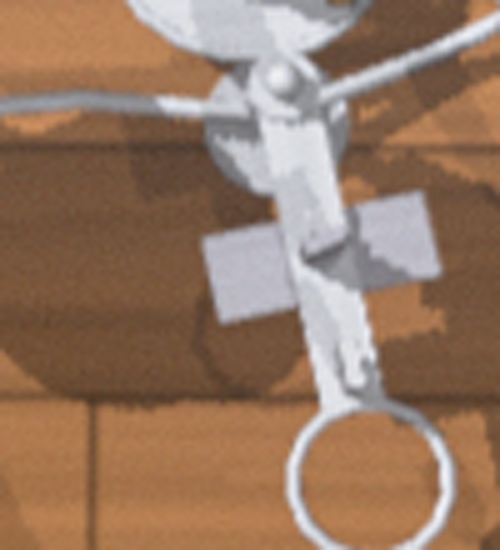

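View pics/s11.png

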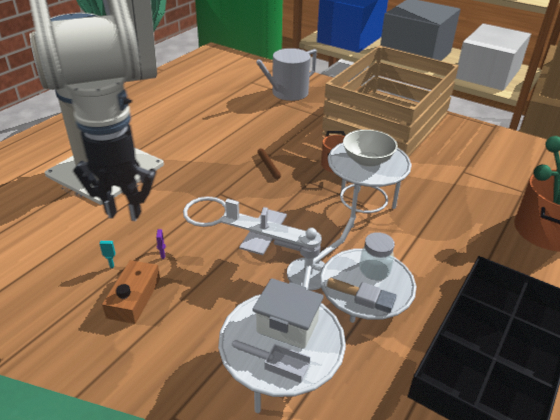

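Run:
```python
from h import *
S='pics/s11.png'
crop(S,'pics/s11c.png',252,200,282,235,16)
for z in(.140,.1): 
  q=proj(S,[.5392,-.0438,z]); print((q-[252,200]+.5)*16-.5)
```

```text
[201.1 165.9]
[201.1 412.3]
```

View pics/s11c.png

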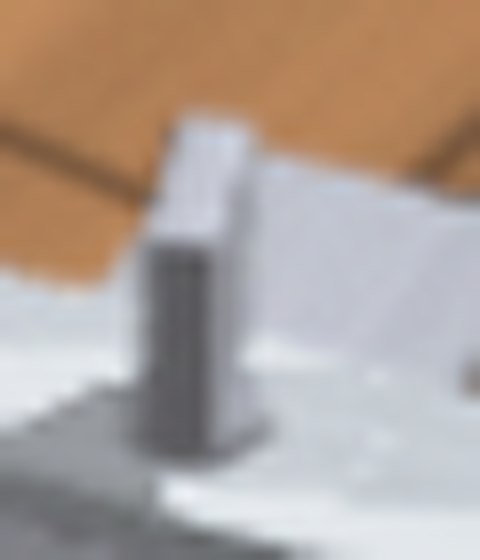

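```bash
python3 -c "
from station import r,monitor
print(monitor.state()['wrist_force']); print(r.finish_job())"
```

```text
[ 0.22449572 -0.066688   -0.49948021]
the job is handed in; nothing more can be done
None
```

I swung the bowl arm over the locking leaf and put the grey spade-headed thumbscrew down through both holes until its collar sat on the arm. I then released it, backed the gripper clear and handed the job in at about 22 s. The hand-in gives no verdict, so these are my own checks.

- **Finding the hole:** The leaf's hole could be seen at the start, at top-view pixel (314, 211), so I set the arm there. By feel it was off by less than 1 mm: I met about 5 N sideways and shifted about 1 mm to clear it.
- **Force:** The spring jaws gave way at about 4 N. The descent stopped at a tool height of 120.6 mm, against 120.8 mm worked out for a seated collar. The highest push I read was about 11 N, below the 25 N limit.
- **Last pictures:** The screw stands upright in the arm with its collar flush. Its head top came out about 0.75 pixel lower than I calculated, and the tip was off by the same amount before insertion. I took this as camera error, not a gap.
- **Everything else:** The knob screw, the tier contents, the pot, the dibber and the coloured look-alikes appear unmoved. The gripper touches nothing.
- **Disagreement:** The two cameras differed by about 4 mm in y, so I started from their average and let the force readings settle the rest.

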